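# Bar the tube rack, then hold the incubator lid open

### The arm

A 6-joint arm with a two-finger parallel gripper is mounted at the origin on the work surface; the furniture and walls round the work are solid. World frame = base frame: x ahead of the robot, y to its left, z up, the work surface at z = 0. Lengths are in m, angles in rad, forces in N, time in s.
With the tool pointing down it reaches from about 0.3 to 0.775 m from the base axis. Payload 14.6 kg.
Tool frame: the origin (TCP) lies midway between the tips of the shut fingers; the grasp point (between the pads) lies 19 mm behind it (robot.pinch_z is the distance from the TCP to the grasp point, in m); z points along the fingers, y is the line along which they close (so a half turn about z gives the same grasp; the last joint's range is limited). The gripper opens to 94 mm and grips with 3 to 60 N. Pads are 16 mm wide; open, the fingers measure 119 mm over their backs; the gripper's body (75 mm by 177 mm) begins 78 mm behind the grasp point.
Start: joints at [-1.414, 0.3, 1.521, -0, 1.321, -0.067], TCP at [0.122, -0.536, 0.205] pointing down, gripper open.
Joint ranges: [-3.03, 3.03], [-0.79, 2.21], [0.23, 2.52], [-1.04, 4.18], [0, 3.07], [-2.55, 2.55]. Speed limits (rad/s): [2.22, 2.22, 2.57, 3.14, 3.14, 3.14].

### API

Orientations are given as a unit quaternion [w, x, y, z].
In Python, from cell import robot gives the robot as it stands.
- The arm moves only by the shell command python3 -m creep 'ROWS' [FORCE]. ROWS is JSON, a list of rows, each a list of 5 numbers: the shift along the world's x, y, z in m, then the turn about the world's z in degrees, then the closure, from 0 (fully open) to 1 (shut). In form: [[x, y, z, twist, grip], ...]. A call has 1 to 8 rows; each row is the pose to reach, as a shift and turn from the pose commanded when the call began; what a row does not reach only later rows make up. A row lasts 1/12 s, in which the tool goes at most 41.7 mm and 7.16 degrees, less where a joint would pass 70% of its speed; a pose out of reach is approached as far as the arm can. A call with a gripper value outside its range is refused whole. The fingers move at their own pace and stop on an object; FORCE is the grip in N (left out, the last holds). Time passes only in rows, so rows that repeat a pose let the fingers close. It gives the time, the measured TCP pose, the force, the opening and the grip force at its end, in the units of the state.
- robot.state(): the state, without advancing time (a new reading comes with each control period).
- robot.camera(name): name is "scene" or "top"; returns a dict with "img" (384x512x3 uint8, red, green, blue), "range_z" (384x512 float32, m along the optical axis (not along the pixel's ray), 0 where there is no reading), "fov_y" (degrees; the focal length in pixels is half the picture's height over the tangent of half this angle, whatever the lens; pixels are square), "cx", "cy" (the principal point, pixels), "k1" (the pictures are not rectified: a ray, as slopes to the right and down, at radius r is drawn at 1 + k1 r^2 times it, then the intrinsics apply), "rvec" (rotation vector, rad) and "tvec" (3), from world to camera coordinates, as OpenCV has them. Camera axes: x right, y down, z forward; pixel columns grow to the right and rows downward; lengths in m; the calibration is good to about 2 mm. A picture is of the moment at which its call begins.
- robot.close_job(): hands the job in; it is judged then, once.
The state is a dict: "t": time; "joints": joint angles; "joint_velocities": joint speeds; "tau": joint torques, N m; "position": TCP position; "tcp_rot": TCP orientation; "contact_force": force on the tool from outside, world axes, zero at the start; "moment": the same for the moment, N m; "width": finger opening in m; "grip_force": force on a finger pad.
Only numpy, scipy, OpenCV 4.12 (cv2) and the standard library are available. Lean on these libraries where they do the work, as an engineer would, in place of code of your own. Each camera call takes 0.05 s, during which the arm holds its last target. There are 200 camera calls.

### The job

A colleague is about to load the dry-block incubator. The loose retaining bar has been left lying on its lid: first take it off and lay it across the orange tube rack, centred, with one end down in the notch of each blue post and its orange grip upward, and let it go; then lift the incubator's spring-closed lid by its orange tab to 60 degrees open and finish still holding it there, without letting go. Leave the rack and everything else on the bench where they are.

Things in the scene. Friction and masses are not known exactly. Their poses are not given: they have to be found in the camera images.
- bar: Loose retaining bar, about 0.12 kg: flat aluminium bar 130 (its x) x 22 (y) x 10 (z) mm, with an orange plastic grip block 40 (x) x 16 (y) mm standing on its middle from 10 to 40 mm above the underside. Origin: centre of the underside; z up. It starts lying flat on the closed lid of the incubator (underside 96 mm above the bench), grip upward; it works either way round.
- cradle: Fixed aluminium base plate 216 (its x) x 112 (y) x 6 mm carrying the tube rack along its x. Two blue posts stand at y = +46 and y = -46 mm, each 56 (x) x 14 (y) mm, with an open-topped notch 28 mm wide (in x), floor 52 mm and side walls up to 68 mm above the bench. Origin: centre of the underside, on the bench. Roughly ahead of the robot.
- cradle_seat (a point): Point midway between the two notches, at the height of their floors (52 mm above the bench), axes as the cradle's: the seated bar's underside centre belongs here, bar along y. The seated bar passes 12 mm beyond each post.
- rack: Loose orange tube rack with coloured caps, 200 x 62 x 41 mm, on the cradle's base plate (cap tops 47 mm above the bench), between the posts. Origin: centre of its underside.
- incubator: Fixed white dry-block incubator, 130 (its x) x 160 (y) x 86 (z) mm to the rim, front (-x side, with control panel) towards the robot, which it faces from the left. Origin: centre of the underside, on the bench.
- lid (a joint): Opening angle of the incubator's lid, rad: 0 closed (start), 1.047 = 60 degrees, stop at 1.7. The lid (blue frame, clear window, 135 x 164 x 10 mm, 0.25 kg) hinges on the far upper rim; its front edge rises and swings back away from the robot. Spring and weight always pull it shut: 2 to 3 N upward at the tab lifts and holds it.
- lid_hinge (a point): Middle of the hinge line, which runs along the incubator's y; axes as the incubator's (fixed): x = +65, z = 86 mm in the incubator's frame.
- lid_tab (a point): Centre of the orange tab in front of the lid: disc 26 mm in diameter, flat faces 14 mm apart (across the lid's y), joined to the lid's front edge, 30 mm behind, by a stem 14 wide, 10 thick. Axes turn with the lid. Closed: 165 mm in front of (-x) and 5 above the hinge line, 91 above the bench; at 60 degrees 78 in front, 145 above the hinge line. Can turn between the fingers.
- label_tape: Bystander: roll of beige tape, 104 x 102 x 25 mm, ahead-right of the robot. Origin: centre of the underside.
- shelf_post (a point): Foot of the upright shelf post (not to be touched), x 0.534 to 0.606, y 0.166 to 0.218 m, floor to above the arm, standing between incubator and cradle: pass on the robot's side of it. The shelf it carries begins at x about 0.57 m, lower edge about 0.37 m above the bench.
- cycler_corner (a point): Near left corner, at the bench, of the big grey thermal cycler right of the cradle (not used): its body spans x 0.41 to 0.75, y -0.46 to -0.07 m and stands 0.23 m high.
- petri: Bystander: closed petri dish, 67 mm wide, 14 mm tall, on the bench right of the cradle. Origin: centre of the underside.
- bottle: Bystander: blue-capped bottle, 56 mm wide, 123 mm tall, right of the robot. Origin: centre of the underside.
- tub: Bystander: white plastic jar with cream lid, 53 mm wide, 70 mm tall, far right. Origin: centre of the underside.

How it is judged:
On the way:
1. with the lid still shut, the bar lies across the rack in both notches, grip up, let go (x of bar in the frame of cradle_seat between -0.006 and 0.006 m and y of bar in the frame of cradle_seat between -0.011 and 0.011 m and z of bar in the frame of cradle_seat between -0.004 and 0.004 m and angle between the x axis of bar and the y axis of cradle_seat, either way round below 0.1 rad and angle between bar's own z axis and vertical below 0.06 rad and contact force between bar and the arm below 0.1 N and linear speed of bar below 0.03 m/s and value of joint lid below 0.1 rad), for 0.2 s.
At the end, for the whole second after the job is handed in: The lid stands still at 60 degrees (within 7), held by the fingers; the bar lies untouched in both notches, grip up, within 11 mm of centred lengthwise and flat on the notch floors; the rack is still upright in the cradle (x of bar in the frame of cradle_seat between -0.006 and 0.006 m and y of bar in the frame of cradle_seat between -0.011 and 0.011 m and z of bar in the frame of cradle_seat between -0.004 and 0.004 m and angle between the x axis of bar and the y axis of cradle_seat, either way round below 0.1 rad and angle between bar's own z axis and vertical below 0.06 rad and contact force between bar and the arm below 0.1 N and horizontal distance between rack and cradle below 0.015 m and angle between rack's own z axis and vertical below 0.1 rad and value of joint lid between 0.927 and 1.167 rad and velocity of joint lid between -0.1 and 0.1 rad/s and contact force between the fingers and incubator above 0.5 N); the arm keeps its last pose, push and grip.
It fails at once if the tube rack was pushed more than 20 mm or tipped (distance of rack from where it was at the start of the episode above 0.02 m or angle between rack's own z axis and vertical above 0.3 rad).
It fails at once if a bystander (petri dish, tape, bottle, jar) was moved more than 25 mm (distance of any of petri, label_tape, bottle, tub from where it was at the start of the episode above 0.025 m).
It also fails if it takes over 54 s, if anything falls off the work surface, if the arm or the gripper's body presses on something with over 40 N, if the wrist force passes 120 N, or if a joint passes its speed limit or range.

## Working session

There is one attempt and no reset: what is moved stays moved. The work goes in short steps, Python scripts to look and compute and a shell command to move; the robot and the scene stay as the last step left them, time stands still between calls to the robot, and variables do not carry over. Pictures are saved under pics/ and viewed, at most 12 in all, crops included, and the job is handed in when it is done.

```bash
mkdir -p pics; ls; cat > h.py <<'E'
import numpy as np, cv2
from cell import robot
def K(c):
    f=c["img"].shape[0]/2/np.tan(np.radians(c["fov_y"])/2); return f,np.array([[f,0,c["cx"]],[0,f,c["cy"]],[0,0,1.]])
def rays(c,uv):
    f,_=K(c); d=(np.asarray(uv,float).reshape(-1,2)-[c["cx"],c["cy"]])/f
    rd=np.linalg.norm(d,axis=1,keepdims=True); r=rd.copy()
    for _ in range(30): r=rd/(1+c["k1"]*r**2)
    s=d/(1+c["k1"]*r**2); return np.c_[s,np.ones(len(s))]
def RT(c): return cv2.Rodrigues(np.array(c["rvec"],float))[0],np.array(c["tvec"],float).ravel()
def onplane(c,uv,z):
    R,t=RT(c); d=rays(c,uv)@R; o=-R.T@t; return o+d*((z-o[2])/d[:,2])[:,None]
def depthpts(c,uv):
    R,t=RT(c); uv=np.asarray(uv).reshape(-1,2); zz=c["range_z"][uv[:,1].astype(int),uv[:,0].astype(int)]
    return (rays(c,uv)*zz[:,None]-t)@R
def cloud(c):
    h,w=c["img"].shape[:2]; v,u=np.mgrid[:h,:w]; P=depthpts(c,np.c_[u.ravel(),v.ravel()]).reshape(h,w,3)
    P[c["range_z"]<=0]=np.nan; return P
E
python3 - <<'E'
from h import *
for n in("scene","top"):
    c=robot.camera(n); cv2.imwrite(f"pics/{n}0.png",cv2.cvtColor(c["img"],cv2.COLOR_RGB2BGR))
    np.save(f"{n}0.npy",c,allow_pickle=True)
    R,t=RT(c); print(n,c["fov_y"],c["k1"],-R.T@t,R[2])
print(robot.state(),robot.pinch_z)
E
```

```text
pics
scene 53.24393482354061 -0.09876511858536795 [-0.22739313 -1.02942325  0.76915974] [ 0.47489186  0.71308328 -0.51574215]
top 46.91688941471818 -0.031970881215442136 [ 0.15283499 -0.08738773  1.48326172] [ 0.18289876 -0.00116108 -0.98313107]
{'t': 0.1, 'joints': array([-1.41361486e+00,  3.00399329e-01,  1.52151904e+00,  1.45872602e-05,
        1.32073270e+00, -6.65896821e-02]), 'joint_velocities': array([-0.00049759, -0.00123755, -0.00167523,  0.00152408, -0.00016451,
       -0.00018199]), 'tau': array([ 8.63024543e-04, -5.32645833e+01, -3.53282940e+01,  7.09645939e-02,
        2.34782294e-02, -7.18992328e-05]), 'position': array([ 0.12201763, -0.53604367,  0.20495195]), 'tcp_rot': array([-5.28984134e-04,  9.93747399e-01,  1.11650469e-01, -1.69041357e-05]), 'contact_force': array([ 0.57909484, -0.17021983, -0.0804453 ]), 'moment': array([ 0.05447401,  0.03650868, -0.00181496]), 'grip_force': 0.0, 'width': 0.09393838619857373} 0.0188
```

View pics/scene0.png

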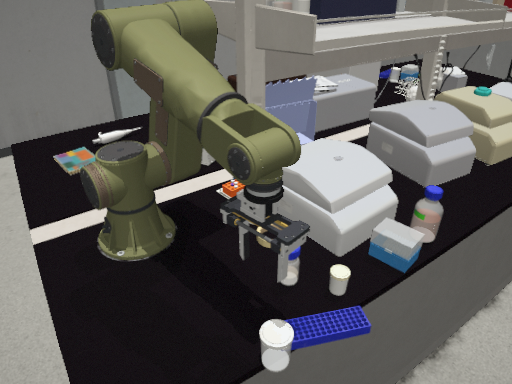

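View pics/top0.png

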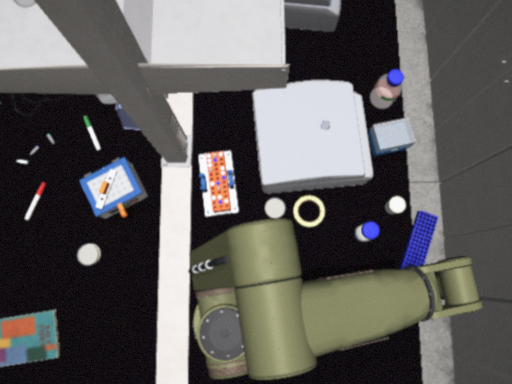

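The top view shows the bar on the lid at about (105,188), the tab at (122,210), and the cradle at (218,182) with its posts at (203,182) and (232,180). In the scene view the arm hides most of this. I'll measure from the top view with its depth.

```bash
python3 - <<'E'
from h import *
c=np.load("top0.npy",allow_pickle=True).item(); im=c["img"]; hsv=cv2.cvtColor(im,cv2.COLOR_RGB2HSV); P=cloud(c)
def comps(name,m,box,mn=6):
    x0,y0,x1,y1=box; mm=np.zeros(m.shape,np.uint8); mm[y0:y1,x0:x1]=m[y0:y1,x0:x1]
    n,l,s,ce=cv2.connectedComponentsWithStats(mm,connectivity=8)
    for i in range(1,n):
        if s[i,4]<mn: continue
        q=P[l==i]; z=np.nanpercentile(q[:,2],[5,50,95]); r=cv2.minAreaRect(np.argwhere(l==i)[:,::-1].astype(np.float32))
        print(name,s[i,4],ce[i].round(1),"z",z.round(3),"med",np.nanmedian(q,0).round(4),"rect",[np.round(v,1) for v in r])
H,S,V=[hsv[...,i].astype(int) for i in range(3)]
comps("orange",(H>=5)&(H<=18)&(S>150)&(V>120),(75,150,150,225))
comps("white/grey",(S<60)&(V>120),(75,150,150,225))
comps("blue",(H>95)&(H<125)&(S>120)&(V>60),(75,150,150,225))
comps("blueC",(H>95)&(H<125)&(S>120)&(V>60),(192,140,245,225))
comps("orangeC",(H>=3)&(H<=18)&(S>150)&(V>120),(192,140,245,225),30)
comps("baseC",(S<60)&(V>120),(194,140,245,222),30)
crop=np.hstack([cv2.resize(im[150:225,75:155],None,fx=5,fy=5,interpolation=cv2.INTER_CUBIC),cv2.resize(im[143:218,190:250],None,fx=5,fy=5,interpolation=cv2.INTER_CUBIC)])
cv2.imwrite("pics/crop0.png",crop[...,::-1])
E
```

```text
orange 42 [103.8 187.2] z [0.127 0.133 0.138] med [0.4215 0.3913 0.133 ] rect [array([103.8, 187.1]), array([4.1, 9.7]), np.float64(21.8)]
orange 69 [122.  210.6] z [0.001 0.096 0.106] med [0.3538 0.342  0.0963] rect [array([121.8, 210.6]), array([12.5,  5.9]), np.float64(66.8)]
white/grey 1041 [110.3 186.2] z [0.09  0.096 0.107] med [0.4323 0.3804 0.0962] rect [array([108.9, 186.8]), array([29.9, 42.4]), np.float64(60.3)]
blue 891 [109.4 185.8] z [-0.     0.094  0.099] med [0.4347 0.3905 0.0942] rect [array([109.8, 186.2]), array([42. , 54.7]), np.float64(62.4)]
blueC 47 [230.4 178.4] z [0.047 0.06  0.071] med [0.4623 0.0008 0.0605] rect [array([230.6, 178.5]), array([15.3,  4.1]), np.float64(85.2)]
blueC 93 [201.9 182.1] z [-0.002  0.055  0.07 ] med [0.4521 0.0941 0.0549] rect [array([201.7, 182. ]), array([16.6,  6.2]), np.float64(84.8)]
orangeC 355 [218.6 179.1] z [0.011 0.038 0.043] med [0.4651 0.0429 0.0379] rect [array([217.8, 177.9]), array([41.3, 16.1]), np.float64(82.2)]
orangeC 111 [220.2 206.1] z [0.01  0.037 0.043] med [0.3734 0.0378 0.037 ] rect [array([221., 205.]), array([10., 16.]), np.float64(90.0)]
baseC 165 [227.6 159.5] z [-0.002  0.005  0.045] med [0.541  0.0118 0.0053] rect [array([225.9, 160.6]), array([20.5, 12.3]), np.float64(82.9)]
baseC 806 [214.2 189.6] z [-0.001  0.006  0.045] med [0.4163 0.0761 0.0062] rect [array([217.9, 183.2]), array([63.2, 34.6]), np.float64(83.5)]
```

View pics/crop0.png

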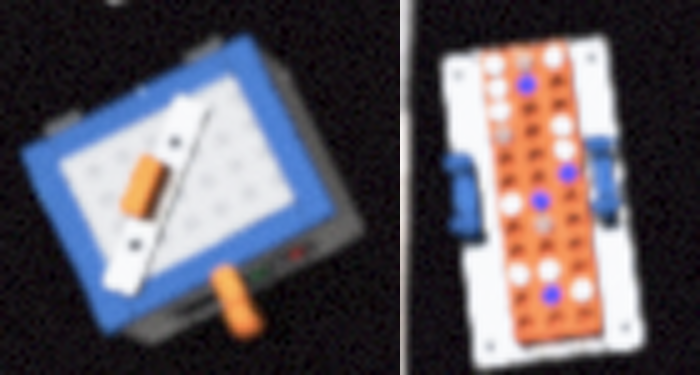

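```bash
python3 - <<'E'
from h import *
c=np.load("top0.npy",allow_pickle=True).item(); im=c["img"]; hsv=cv2.cvtColor(im,cv2.COLOR_RGB2HSV); P=cloud(c)
H,S,V=[hsv[...,i].astype(int) for i in range(3)]
def sel(m,box):
    x0,y0,x1,y1=box; mm=np.zeros(m.shape,np.uint8); mm[y0:y1,x0:x1]=m[y0:y1,x0:x1]
    n,l,s,_=cv2.connectedComponentsWithStats(mm,connectivity=8); return l==1+np.argmax(s[1:,4])
def rect(name,m,z):
    p=onplane(c,np.argwhere(m)[:,::-1],z)[:,:2]
    r=cv2.minAreaRect((p*1000).astype(np.float32)); b=cv2.boxPoints(r)
    e=[b[1]-b[0],b[2]-b[1]]; e.sort(key=np.linalg.norm); L=e[1]
    print(name,"centre",np.round(r[0],1),"size",[round(float(np.linalg.norm(v)),1) for v in e],"long-axis deg",round(float(np.degrees(np.arctan2(L[1],L[0])))%180,1),"mean",(p.mean(0)*1000).round(1),"n",len(p),"depth z",np.nanmedian(P[m][:,2]).round(4))
    return p
bx=(75,150,150,225)
lidm=(P[...,2]>0.075)&(((H>95)&(H<125)&(S>120))|((S<70)&(V>110)))
rect("lid",sel(lidm,bx),0.096)
org=(H>=4)&(H<=20)&(S>130)&(V>110)
rect("grip",sel(org,(90,170,115,205)),0.136)
rect("tab+stem",sel(org,(115,198,135,222)),0.091)
for th in (190,205,220,230):
    m=(S<40)&(V>th); m=sel(m|((org)&(np.arange(512)[None]<115)),bx); rect(f"bar{th}",m,0.106)
w=(S<60)&(V>120)
m=w.copy().astype(np.uint8); 
box=(194,140,245,222)
mm=(V>90); rect("cradle all",sel(mm,(196,145,243,222)),0.006)
blue=(H>95)&(H<128)&(S>100)&(V>50)
L=sel(blue,(195,165,210,200)); Rr=sel(blue,(224,160,240,200))
a=rect("postL",L&(P[...,2]>0.045),0.068); b=rect("postR",Rr&(P[...,2]>0.045),0.068)
print("V window/bar",V[160:215:4,80:140:4])
E
```

```text
lid centre [433.3 384.8] size [141.7, 164.0] long-axis deg 117.9 mean [431.5 383.6] n 1877 depth z 0.0953
grip centre [421.4 390.9] size [16.7, 32.5] long-axis deg 161.1 mean [421.1 391.2] n 56 depth z 0.133
tab+stem centre [354.5 345.1] size [19.3, 44.0] long-axis deg 23.8 mean [354.4 344.4] n 76 depth z 0.096
bar190 centre [428.4 384.2] size [96.3, 128.5] long-axis deg 120.2 mean [429.8 381. ] n 1020 depth z 0.0964
bar205 centre [428.4 384.2] size [96.3, 128.5] long-axis deg 120.2 mean [430.1 380.9] n 986 depth z 0.0962
bar220 centre [429.  384.6] size [95.0, 128.2] long-axis deg 120.0 mean [430.4 381. ] n 938 depth z 0.096
bar230 centre [428.9 386.1] size [93.4, 125.6] long-axis deg 120.2 mean [429.9 382. ] n 740 depth z 0.0964
cradle all centre [459.1  48.4] size [120.9, 224.5] long-axis deg 7.1 mean [457.9  47. ] n 2209 depth z 0.0303
postL centre [448.4  91.9] size [17.6, 55.3] long-axis deg 5.5 mean [448.   91.4] n 81 depth z 0.0585
postR centre [459.3  -0.9] size [13.3, 51.2] long-axis deg 4.8 mean [ 4.595e+02 -2.000e-01] n 53 depth z 0.0573
V window/bar [[  7  22  22  23  19
[... 161 characters left out ...]
7  22]
 [ 19  14  53  66 184 202 209 236 251 201 238 226 213 139  55]
 [ 17 104 190 204 213 227 234 246 250 230 232 233 212 206  84]
 [168 209 213 229 236 228 233 246 232 237 238 238 219 214 138]
 [ 93 202 227 229 236 234 245 120 210 233 234 237 237 211 206]
 [ 22 204 212 237 229 244 224 195 231 235 237 224 237 228 210]
 [ 14 121 209 228 237 235 125 189 236 238 231 237 223 207 208]
 [ 15  17 201 212 237 247 248 222 232 238 224 211 215 200 110]
 [ 18  13 122 213 230 242 236 236 234 213 210 200 121  73  72]
 [ 17  21  23 205 238 251 195 209 204 194 237  79  62  52  17]
 [ 17  26  25 129 206 227 196 202 137  81 243 119  17  20  10]
 [ 14  20  17  36 207 199 144  86  50  75 194 225  18  19  14]]
```

The measurements agree with each other: tab to lid centre, lid 164 mm wide, posts 93 mm apart. I'll start moving up and round the robot's side of the post while turning towards the bar.

```bash
python3 -m creep '[[0,0,0.04,7,0],[0,0,0.08,14,0],[0.02,0.03,0.1,21,0],[0.04,0.065,0.1,28,0],[0.06,0.1,0.1,35,0],[0.08,0.135,0.1,42,0],[0.1,0.17,0.1,49,0],[0.12,0.2,0.1,56,0]]' 25
python3 -m creep '[[0.014,0.038,0,7,0],[0.027,0.077,0,14,0],[0.04,0.115,0,21,0],[0.054,0.153,0,28,0],[0.067,0.191,0,35,0],[0.081,0.23,0,42,0],[0.095,0.268,0,49,0],[0.108,0.306,0,56,0]]'
python3 -m creep '[[0.0,0.035,0,7,0],[0.0,0.07,0,14,0],[0,0.105,0,21,0],[0,0.14,0,28,0],[0,0.175,0,35,0],[0,0.21,0,37,0],[0,0.245,0,37,0],[0,0.28,0,37,0]]'
cat > m.py <<'E'
from h import *
def samp(c,pts):
    f,k=K(c); px,_=cv2.projectPoints(np.asarray(pts,float).reshape(-1,1,3),np.array(c["rvec"],float),np.array(c["tvec"],float),k,np.array([c["k1"],0,0,0]))
    px=px.reshape(-1,2).astype(np.float32)
    g=cv2.cvtColor(c["img"],cv2.COLOR_RGB2GRAY).astype(np.float32)
    return cv2.remap(g,px[:,0].reshape(1,-1),px[:,1].reshape(1,-1),cv2.INTER_LINEAR)[0],px
E
python3 - <<'E'
from m import *
for n in("scene","top"):
    c=robot.camera(n); np.save(n+"1.npy",c,allow_pickle=True); cv2.imwrite(f"pics/{n}1.png",c["img"][...,::-1])
s=robot.state(); print(s["joints"].round(3),s["contact_force"].round(2))
# plate edges from the first top picture
c=np.load("top0.npy",allow_pickle=True).item()
o=np.array([.457,.047]); a=np.radians(6.8); ex=np.array([np.cos(a),np.sin(a)]); ey=np.array([-ex[1],ex[0]])
def edge(p0,d,z=.006):
    s=np.arange(-.022,.022,.0005); q=np.c_[p0+s[:,None]*d,np.full(len(s),z)]; g,_=samp(c,q)
    hi,lo=g[:20].mean(),g[-20:].mean(); i=np.where((g[:-1]>(hi+lo)/2)&(g[1:]<=(hi+lo)/2))[0]
    return (s[i[0]] if len(i) else np.nan),hi,lo
for nm,d,t,base,offs in(("+x",ex,ey,.108,(-.048,-.04,.04,.048)),("-x",-ex,ey,.108,(-.048,-.04,.04,.048)),("+y",ey,ex,.056,(-.095,-.075,-.055,.055,.075,.095)),("-y",-ey,ex,.056,(-.095,-.075,-.055,.055,.075,.095))):
    print(nm,[tuple(np.round(edge(o+d*base+t*u,d),4)) for u in offs])
E
```

```text
t: 0.77
position: [0.2424, -0.3341, 0.3053]
tcp_rot: [-0.0, 0.823, 0.568, 0.0]
contact_force: [0.3, -0.9, 0.5]
width: 0.094
grip_force: 0.0
t: 1.43
position: [0.3501, -0.0282, 0.3056]
tcp_rot: [0.0, 0.46, 0.888, 0.0]
contact_force: [1.0, -1.1, 0.1]
width: 0.0938
grip_force: 0.0
t: 2.1
position: [0.3495, 0.2516, 0.3053]
tcp_rot: [-0.0, 0.158, 0.987, -0.0]
contact_force: [1.0, 0.5, 0.8]
width: 0.094
grip_force: 0.0
[ 5.410e-01 -3.200e-02  1.668e+00  1.000e-03  1.507e+00 -7.160e-01] [ 0.47 -0.39 -0.32]
+x [(np.float64(0.003), np.float64(239.5335), np.float64(12.7756)), (np.float64(0.003), np.float64(247.3267), np.float64(18.5428)), (np.float64(0.0025), np.float64(248.4005), np.float64(14.8734)), (np.float64(0.0035), np.float64(238.8827), np.float64(17.3542))]
-x [(np.float64(0.001), np.float64(225.4838), np.float64(16.776)), (np.float64(0.0), np.float64(246.2446), np.float64(14.8186)), (np.float64(0.0), np.float64(243.8071), np.float64(21.0087)), (np.float64(0.0005), np.float64(234.1679), np.float64(17.7631))]
+y [(np.float64(0.001), np.float64(237.95), np.float64(17.0403)), (np.float64(0.0005), np.float64(249.4498), np.float64(16.3201)), (np.float64(0.0), np.float64(249.7937), np.float64(15.6797)), (np.float64(0.0015), np.float64(249.4), np.float64(20.2641)), (np.float64(0.001), np.float64(248.8463), np.float64(17.7355)), (np.float64(0.0015), np.float64(243.8655), np.float64(21.0684))]
-y [(np.float64(0.0035), np.float64(239.7095), np.float64(17.6497)), (np.float64(0.0025), np.float64(237.8295), np.float64(14.9271)), (np.float64(0.002), np.float64(240.7011), np.float64(15.8373)), (np.float64(0.0015), np.float64(244.071), np.float64(14.289)), (np.float64(0.002), np.float64(243.3247), np.float64(16.9444)), (np.float64(0.0025), np.float64(237.0319), np.float64(15.072))]
```

View pics/scene1.png

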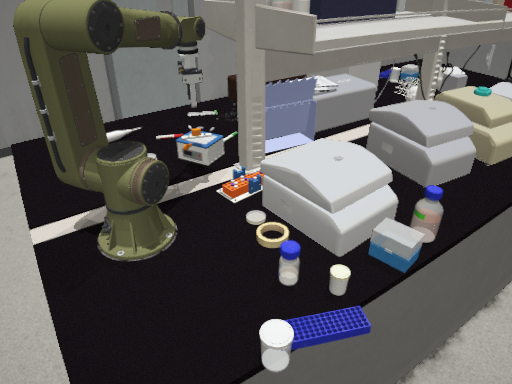

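The scene view is now clear: bar grip at about (190,130), tab at (183,158), blue posts at (240,172) and (255,184). I'll triangulate these with the top view.

```bash
python3 - <<'E'
from m import *
cs=np.load("scene1.npy",allow_pickle=True).item(); ct=np.load("top0.npy",allow_pickle=True).item()
def blobs(c,kind,box,mn=5):
    h=cv2.cvtColor(c["img"],cv2.COLOR_RGB2HSV).astype(int); H,S,V=h[...,0],h[...,1],h[...,2]
    m=((H>=3)&(H<=20)&(S>120)&(V>90)) if kind=="o" else ((H>95)&(H<128)&(S>100)&(V>40))
    x0,y0,x1,y1=box; mm=np.zeros(m.shape,np.uint8); mm[y0:y1,x0:x1]=m[y0:y1,x0:x1]
    n,l,s,ce=cv2.connectedComponentsWithStats(mm,connectivity=8)
    return [(s[i,4],ce[i],s[i,:4]) for i in range(1,n) if s[i,4]>=mn]
def tri(pt,ps):
    A=[];b=[]
    L=[]
    for c,p in((ct,pt),(cs,ps)):
        R,t=RT(c); d=(rays(c,[p])@R)[0]; d/=np.linalg.norm(d); L.append((-R.T@t,d)); M=np.eye(3)-np.outer(d,d); A.append(M); b.append(M@(-R.T@t))
    X=np.linalg.lstsq(np.vstack(A),np.hstack(b),rcond=None)[0]
    return X.round(4),[round(float(np.linalg.norm(np.cross(X-o,d)))*1000,1) for o,d in L]
so=blobs(cs,"o",(165,115,230,175)); print("scene o",so)
print("scene b",blobs(cs,"b",(228,155,265,200)))
to=blobs(ct,"o",(90,170,135,222)); print("top o",to)
for s in so:
    for t in to: print(s[1].round(1),t[1].round(1),tri(t[1],s[1]))
z=lambda im,b:cv2.resize(im[b[1]:b[3],b[0]:b[2]],None,fx=7,fy=7,interpolation=cv2.INTER_CUBIC)
cv2.imwrite("pics/crop1.png",np.hstack([z(cs["img"],(170,112,230,172)),z(cs["img"],(215,145,267,205))])[...,::-1])
# bar edges from top: samples across bar at z=.106
o=np.array([.4215,.391]); 
for a in np.radians([159,161,163,165]):
    ex=np.array([np.cos(a),np.sin(a)]); ey=np.array([-ex[1],ex[0]])
    s=np.arange(-.09,.0901,.004); g,_=samp(ct,np.c_[o+s[:,None]*ex,np.full(len(s),.106)]); print(np.degrees(a).round(),g.astype(int))
E
```

```text
scene o [(np.int32(67), array([195.64179104, 131.14925373]), array([191, 128,  10,   8], dtype=int32)), (np.int32(34), array([186.70588235, 146.02941176]), array([184, 143,   8,   7], dtype=int32))]
scene b [(np.int32(78), array([238.94871795, 172.61538462]), array([234, 166,  11,  13], dtype=int32)), (np.int32(158), array([254.41139241, 184.12025316]), array([249, 175,  12,  19], dtype=int32))]
top o [(np.int32(57), array([103.43859649, 187.1754386 ]), array([100, 182,   8,  11], dtype=int32)), (np.int32(85), array([122.01176471, 210.54117647]), array([118, 204,  10,  14], dtype=int32))]
[195.6 131.1] [103.4 187.2] (array([0.4223, 0.3973, 0.1209]), [1.7, 1.7])
[195.6 131.1] [122.  210.5] (array([0.3608, 0.3133, 0.1629]), [19.6, 19.6])
[186.7 146. ] [103.4 187.2] (array([0.4152, 0.4337, 0.0418]), [25.9, 25.9])
[186.7 146. ] [122.  210.5] (array([0.3519, 0.3451, 0.0885]), [1.9, 1.9])
159.0 [121 132 149 180 208 223 233 241 243 243 246 246 245 231 227 240 246 230
 186 150 137 134 134 135 125 121 122 193 241 244 222 187 211 246 249 249
 249 248 235 168 123 122 122 121 113  76]
161.0 [121 125 134 157 188 211 230 245 247 247 248 248 243 225 219 239 245 229
 177 138 129 129 131 135 129 128 129 195 240 245 227 203 224 246 248 249
 248 248 236 173 124 122 120 121 111  83]
163.0 [120 123 127 141 167 197 225 244 248 248 249 248 241 214 206 236 245 227
 166 129 123 124 131 137 134 136 139 197 238 246 232 216 232 244 247 247
 248 246 232 172 123 121 120 117 101  71]
165.0 [118 121 123 129 149 179 217 243 249 249 249 248 238 202 193 233 245 224
 155 118 118 120 130 139 138 142 148 199 237 243 239 223 236 241 243 244
 240 237 219 159 119 118 120 109  86  52]
```

View pics/crop1.png

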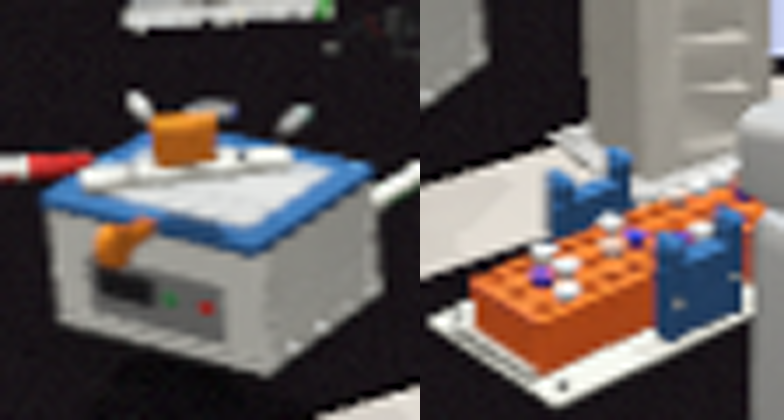

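Heights match the text: grip mid-height is about 0.121 and the tab about 0.089. The bar's holes and ends put its centre at about (0.422, 0.394), at 162°. Going over it, descending and gripping.

```bash
python3 -m creep '[[0.018,0.035,0,0,0],[0.036,0.07,0,0,0],[0.054,0.106,0,0,0],[0.072,0.142,0,0,0],[0.072,0.142,-0.04,0,0],[0.072,0.142,-0.08,0,0],[0.072,0.142,-0.12,0,0],[0.072,0.142,-0.15,0,0]]'
python3 -m creep '[[0,0,-0.015,0,0],[0,0,-0.03,0,0],[0,0,-0.043,0,0],[0,0,-0.043,0,0]]'
python3 -m creep '[[0,0,0,0,0.5],[0,0,0,0,0.8],[0,0,0,0,1],[0,0,0,0,1],[0,0,0,0,1],[0,0,0,0,1],[0,0,0,0,1],[0,0,0,0,1]]' 25
```

```text
t: 2.87
position: [0.4214, 0.3904, 0.1519]
tcp_rot: [-0.001, 0.158, 0.987, -0.001]
contact_force: [0.2, 0.6, -0.7]
width: 0.0937
grip_force: 0.0
t: 3.2
position: [0.4214, 0.3902, 0.1098]
tcp_rot: [-0.001, 0.158, 0.987, -0.002]
contact_force: [-0.4, -0.8, -0.1]
width: 0.0941
grip_force: 0.0
t: 3.87
position: [0.4221, 0.3918, 0.1125]
tcp_rot: [0.0, 0.158, 0.987, 0.0]
contact_force: [-0.1, 0.5, -0.1]
width: 0.0437
grip_force: 0.0
```

```bash
python3 -m creep '[[0,0,0,0,1],[0,0,0,0,1],[0,0,0,0,1],[0,0,0,0,1],[0,0,0,0,1],[0,0,0,0,1],[0,0,0,0,1],[0,0,0,0,1]]' 25
```

```text
t: 4.53
position: [0.4221, 0.3918, 0.1124]
tcp_rot: [0.0, 0.158, 0.987, 0.0]
contact_force: [0.0, 0.3, -0.2]
width: 0.0157
grip_force: 25.0
```

```bash
python3 -m creep '[[0,0,0.01,0,1],[0,0,0.02,0,1],[0,0,0.05,0,1],[0,0,0.08,0,1],[0,0,0.11,0,1],[-0.01,-0.02,0.13,0,1],[-0.02,-0.05,0.13,0,1],[-0.03,-0.08,0.13,-5,1]]'
python3 -m creep '[[-0.015,-0.03,0,-7,1],[-0.03,-0.06,0,-14,1],[-0.035,-0.09,0,-21,1],[-0.035,-0.12,0,-28,1],[-0.03,-0.15,0,-35,1],[-0.01,-0.18,0,-42,1],[0.015,-0.205,0,-49,1],[0.03,-0.225,0,-56,1]]'
python3 - <<'E'
from h import *
s=robot.state(); print(s["position"],s["joints"].round(3),s["width"])
for n in("scene","top"):
    c=robot.camera(n); np.save(n+"2.npy",c,allow_pickle=True)
z=lambda c,b:cv2.resize(c["img"][b[1]:b[3],b[0]:b[2]],None,fx=4,fy=4,interpolation=cv2.INTER_CUBIC)
cs=np.load("scene2.npy",allow_pickle=True).item()
cv2.imwrite("pics/crop2.png",np.hstack([z(cs,(170,110,270,210)),z(c,(180,120,280,220))])[...,::-1])
E
```

```text
t: 5.2
position: [0.3917, 0.3112, 0.2444]
tcp_rot: [0.001, 0.2, 0.98, 0.001]
contact_force: [0.7, -0.5, -1.2]
width: 0.0159
grip_force: 25.0
t: 5.87
position: [0.4234, 0.0847, 0.2439]
tcp_rot: [0.001, 0.64, 0.768, 0.001]
contact_force: [0.3, 0.1, -1.7]
width: 0.0158
grip_force: 25.0
[0.42336011 0.08467258 0.24385616] [ 1.130e-01 -1.000e-03  1.776e+00 -0.000e+00  1.364e+00 -6.900e-02] 0.015791728935005345
```

View pics/crop2.png

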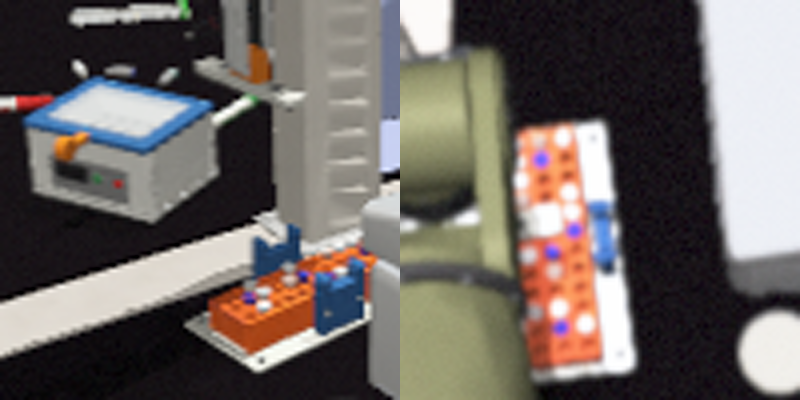

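The scene crop shows the bar held level and the lid shut and clear. Moving over the cradle, staying above the post walls, to check alignment.

```bash
python3 -m creep '[[0.012,-0.013,0,-1.5,1],[0.024,-0.026,0,-3,1],[0.035,-0.038,-0.02,-3.6,1],[0.035,-0.038,-0.06,-3.6,1],[0.035,-0.038,-0.1,-3.6,1],[0.035,-0.038,-0.13,-3.6,1],[0.035,-0.038,-0.145,-3.6,1],[0.035,-0.038,-0.145,-3.6,1]]'
python3 - <<'E'
from m import *
s=robot.state(); print(s["position"],s["tcp_rot"])
c=robot.camera("scene"); np.save("scene3.npy",c,allow_pickle=True)
o=np.array([.4584,.0465]); a=np.radians(6.8); ex=np.array([np.cos(a),np.sin(a)]); ey=np.array([-ex[1],ex[0]])
im=c["img"].copy(); Z=8; x0,y0=205,130; big=cv2.resize(im[y0:y0+70,x0:x0+75],None,fx=Z,fy=Z,interpolation=cv2.INTER_CUBIC)
for dx,dy,z,col in [(x,y,zz,cl) for y in(-.053,.039) for x,zz,cl in((-.028,.068,(255,255,0)),(-.014,.068,(255,255,0)),(-.014,.052,(0,255,0)),(.014,.052,(0,255,0)),(.014,.068,(255,255,0)),(.028,.068,(255,255,0)))]:
    _,p=samp(c,[np.r_[o+dx*ex+dy*ey,z]]); cv2.circle(big,tuple(int(v) for v in ((p[0]-[x0,y0]+.5)*Z)),3,col,-1)
t=s["position"][:2]
for dx,dy in((-.011,-.065),(.011,-.065),(-.011,.065)):
    _,p=samp(c,[np.r_[t+dx*ex+dy*ey,s["position"][2]-.0165]]); cv2.circle(big,tuple(int(v) for v in ((p[0]-[x0,y0]+.5)*Z)),3,(255,0,255),-1)
cv2.imwrite("pics/crop3.png",big[...,::-1])
E
```

```text
t: 6.63
position: [0.4553, 0.0492, 0.0952]
tcp_rot: [-0.002, 0.66, 0.751, -0.002]
contact_force: [-1.2, 0.5, -1.5]
width: 0.016
grip_force: 25.0
[0.45529498 0.04920145 0.09523123] [-0.00180148  0.66045619  0.75086066 -0.00162695]
```

View pics/crop3.png

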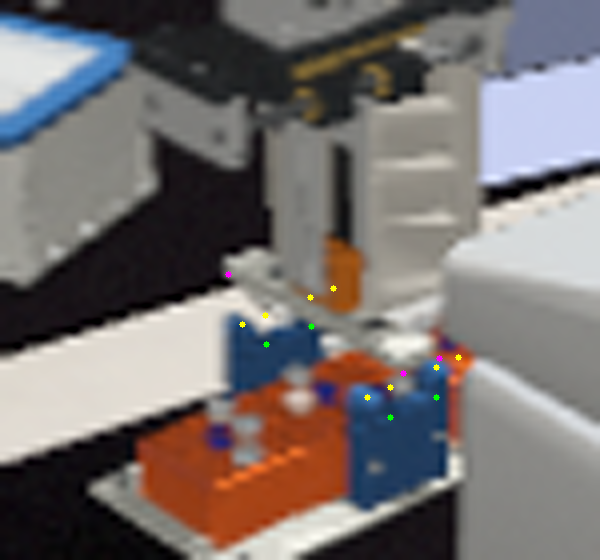

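```bash
python3 -m creep '[[0,0,0,0,1],[0,0,0,0,1],[0,0,0,0,1],[0,0,0,0,1]]'
python3 - <<'E'
from m import *
s=robot.state(); print(s["position"],s["tcp_rot"])
c=robot.camera("scene"); np.save("scene3.npy",c,allow_pickle=True); np.save("top3.npy",robot.camera("top"),allow_pickle=True)
o=np.array([.4584,.0465]); a=np.radians(6.8); ex=np.array([np.cos(a),np.sin(a)]); ey=np.array([-ex[1],ex[0]])
im=c["img"].copy(); Z=16; x0,y0=228,162; big=cv2.resize(im[y0:y0+36,x0:x0+42],None,fx=Z,fy=Z,interpolation=cv2.INTER_CUBIC)
def dot(p3,col):
    _,p=samp(c,[p3]); cv2.circle(big,tuple(int(v) for v in ((p[0]-[x0,y0]+.5)*Z)),3,col,-1)
for y in(-.053,.053,.039):
    for x in(-.028,-.014,.014,.028): dot(np.r_[o+x*ex+y*ey,.068],(255,255,0))
t=s["position"]
for x in(-.011,.011):
    for y in(-.065,.065):
        for z in(0,.01): dot(np.r_[t[:2]+x*ex+y*ey,t[2]-.0165+z],(255,0,255))
cv2.imwrite("pics/crop4.png",big[...,::-1])
E
```

```text
t: 7.02
position: [0.4575, 0.0488, 0.0985]
tcp_rot: [0.001, 0.661, 0.75, 0.001]
contact_force: [-0.1, -0.9, -1.0]
width: 0.0159
grip_force: 25.0
[0.45752508 0.04880192 0.09850011] [6.67063142e-04 6.61073352e-01 7.50320736e-01 6.09592240e-04]
```

View pics/crop4.png

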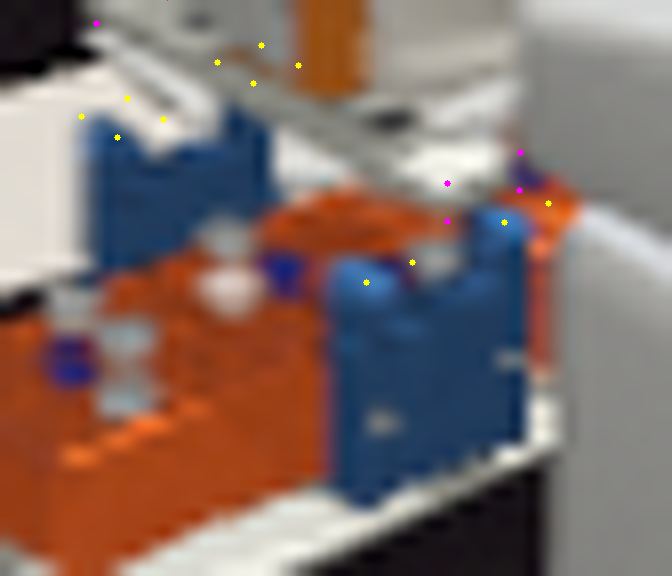

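The bar's outline and the post horns are offset by the same small amount from their predicted positions, which is within calibration, so the bar is in line with the notches. Lowering slowly and watching the force.

```bash
python3 -m creep '[[0,-0.002,-0.004,0,1],[0,-0.002,-0.008,0,1],[0,-0.002,-0.012,0,1],[0,-0.002,-0.016,0,1],[0,-0.002,-0.018,0,1],[0,-0.002,-0.02,0,1],[0,-0.002,-0.02,0,1],[0,-0.002,-0.02,0,1]]'
python3 -m creep '[[0,0,-0.003,0,1],[0,0,-0.006,0,1],[0,0,-0.008,0,1],[0,0,-0.008,0,1],[0,0,-0.008,0,1]]'
```

```text
t: 7.78
position: [0.4571, 0.0467, 0.0774]
tcp_rot: [-0.0, 0.661, 0.75, -0.0]
contact_force: [0.2, -0.1, -1.0]
width: 0.0158
grip_force: 25.0
t: 8.2
position: [0.457, 0.0467, 0.0693]
tcp_rot: [-0.0, 0.661, 0.75, -0.0]
contact_force: [1.0, 0.1, -1.7]
width: 0.0157
grip_force: 25.0
```

```bash
python3 -m creep '[[0,0,-0.001,0,1],[0,0,-0.0015,0,1],[0,0,-0.0015,0,1],[0,0,-0.0015,0,1]]'; python3 - <<'E'
from m import *
c=robot.camera("scene"); np.save("scene4.npy",c,allow_pickle=True)
im=c["img"]; Z=14; cv2.imwrite("pics/crop5.png",cv2.resize(im[158:200,226:272],None,fx=Z,fy=Z,interpolation=cv2.INTER_CUBIC)[...,::-1])
E
```

```text
t: 8.53
position: [0.4573, 0.0467, 0.0686]
tcp_rot: [0.0, 0.661, 0.75, 0.0]
contact_force: [-3.7, -0.7, 8.5]
width: 0.0155
grip_force: 25.0
```

View pics/crop5.png

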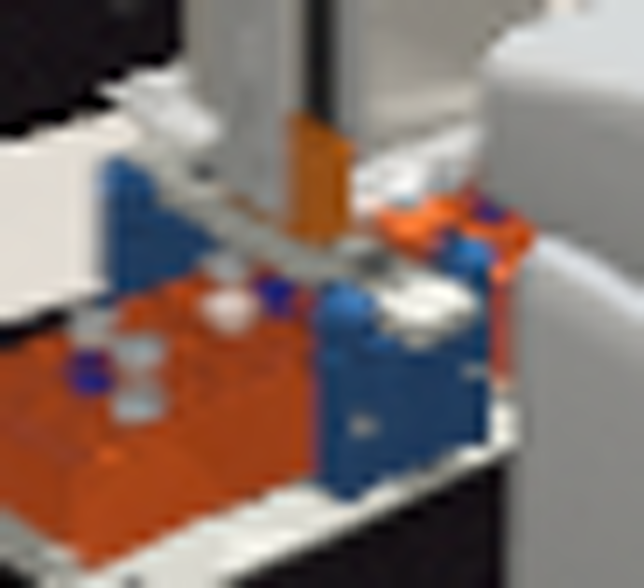

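The bar sits in both notches, with 8.5 N of floor contact. Releasing and rising.

```bash
python3 -m creep '[[0,0,0.0005,0,0.6],[0,0,0.0005,0,0.4],[0,0,0.0005,0,0.4],[0,0,0.0005,0,0.4],[0,0,0.0005,0,0.4],[0,0,0.0005,0,0.4],[0,0,0.0005,0,0.4],[0,0,0.0005,0,0.4]]'
python3 -m creep '[[0,0,0.01,0,0.4],[0,0,0.03,0,0.4],[0,0,0.06,0,0.4],[0,0,0.1,0,0.3],[0,0,0.14,0,0.3],[-0.01,0,0.18,0,0.3],[-0.03,0.02,0.21,0,0.3],[-0.06,0.05,0.21,5,0.3]]'
```

```text
t: 9.25
position: [0.457, 0.0467, 0.0684]
tcp_rot: [-0.0, 0.661, 0.75, -0.0]
contact_force: [-0.0, 0.4, 0.3]
width: 0.0565
grip_force: 0.0
t: 9.92
position: [0.399, 0.0958, 0.2846]
tcp_rot: [0.003, 0.629, 0.777, 0.003]
contact_force: [0.2, 1.3, 0.5]
width: 0.0658
grip_force: 0.0
```

```bash
python3 -m creep '[[-0.025,0.02,0,7,0.3],[-0.045,0.05,0,14,0.3],[-0.055,0.08,0,21,0.2],[-0.06,0.115,0,28,0.2],[-0.06,0.15,0,35,0.1],[-0.06,0.185,0,42,0.1],[-0.058,0.215,0,49,0],[-0.055,0.244,0,56,0]]'
python3 -m creep '[[0,0,0,7,0],[0,0,0,14,0],[0,0,-0.02,21,0],[0,0,-0.04,28,0],[0,0,-0.06,35,0],[0,0,-0.08,42,0],[0,0,-0.1,49,0],[0,0,-0.1,50,0]]'
python3 - <<'E'
from m import *
s=robot.state(); print(s["position"],s["joints"].round(2)); r=s["tcp_rot"]; print(np.degrees(np.arctan2(r[2]**2-r[1]**2,2*r[1]*r[2])))
ct=robot.camera("top"); cs=robot.camera("scene"); np.save("scene5.npy",cs,allow_pickle=True)
z=lambda c,b:cv2.resize(c["img"][b[1]:b[3],b[0]:b[2]],None,fx=6,fy=6,interpolation=cv2.INTER_CUBIC)
cv2.imwrite("pics/crop6.png",np.hstack([z(cs,(165,115,230,175)),z(cs,(215,150,275,210))])[...,::-1])
# grip of the seated bar, scene: rays onto mid height
h=cv2.cvtColor(ct["img"],cv2.COLOR_RGB2HSV).astype(int); P=cloud(ct)
m=(P[...,2]>.075)&(P[...,2]<.11)&(abs(P[...,0]-.46)<.05)&(abs(P[...,1]-.046)<.05)
uv=np.argwhere(m)[:,::-1]; print(len(uv), (onplane(ct,uv,.092).mean(0).round(4) if len(uv) else ""))
m=(P[...,2]>.056)&(P[...,2]<.11)&(abs(P[...,0]-.46)<.02)&(abs(P[...,1]-.046)<.08)
uv=np.argwhere(m)[:,::-1]; print(len(uv), P[m].min(0),P[m].max(0))
E
```

```text
t: 10.58
position: [0.3419, 0.342, 0.2793]
tcp_rot: [0.0, 0.185, 0.983, 0.0]
contact_force: [-0.3, -1.1, -0.1]
width: 0.0923
grip_force: 0.0
t: 11.25
position: [0.3414, 0.3392, 0.1759]
tcp_rot: [-0.002, -0.247, 0.969, -0.001]
contact_force: [0.5, -0.8, 0.5]
width: 0.0939
grip_force: 0.0
[0.34143207 0.33919499 0.17589539] [ 0.71  0.18  1.74 -0.    1.22 -1.36]
118.5656815915831
73 [0.4554 0.0479 0.092 ]
304 [ 0.44034433 -0.01520065  0.05600267] [0.47991893 0.11313391 0.09731027]
```

View pics/crop6.png

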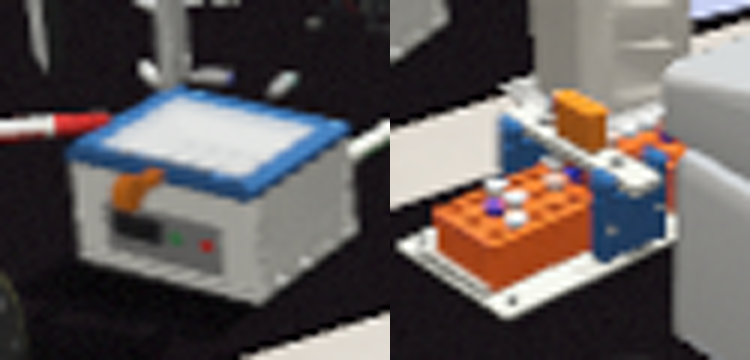

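The bar lies in both notches with its grip up and centred to about 2 mm, and its grip top reads about 0.092 as expected. Descending on the tab.

```bash
python3 -m creep '[[0.004,0,-0.03,-0.5,0],[0.004,0,-0.06,-0.5,0],[0.004,0,-0.08,-0.5,0],[0.004,0,-0.095,-0.5,0],[0.004,0,-0.107,-0.5,0],[0.004,0,-0.107,-0.5,0.5],[0.004,0,-0.107,-0.5,1],[0.004,0,-0.107,-0.5,1]]' 30
python3 -m creep '[[0,0,0,0,1],[0,0,0,0,1],[0,0,0,0,1],[0,0,0,0,1],[0,0,0,0,1],[0,0,0,0,1],[0,0,0,0,1],[0,0,0,0,1]]'
python3 -m creep '[[0,0,0,0,1],[0,0,0,0,1],[0,0,0,0,1],[0,0,0,0,1],[0,0,0,0,1],[0,0,0,0,1]]'
```

```text
t: 12.02
position: [0.3473, 0.3408, 0.0732]
tcp_rot: [0.001, -0.239, 0.971, 0.001]
contact_force: [-0.1, 0.9, -0.5]
width: 0.0775
grip_force: 0.0
t: 12.68
position: [0.3466, 0.3402, 0.0714]
tcp_rot: [-0.0, -0.24, 0.971, -0.0]
contact_force: [-0.2, -0.3, -0.3]
width: 0.024
grip_force: 0.0
t: 13.18
position: [0.3465, 0.3403, 0.0715]
tcp_rot: [-0.0, -0.24, 0.971, 0.0]
contact_force: [-3.0, 3.2, -0.9]
width: 0.0136
grip_force: 30.0
```

The tab is gripped, with the opening at 13.6 mm. Lifting along the hinge arc, the first 30° now.

```bash
python3 -m creep '[[0.0006,0.0003,0.0108,0,1],[0.0019,0.001,0.0215,0,1],[0.0036,0.0019,0.0321,0,1],[0.0061,0.0032,0.0425,0,1],[0.0092,0.0049,0.0528,0,1],[0.0128,0.0068,0.0628,0,1],[0.017,0.009,0.0725,0,1],[0.0217,0.0115,0.0818,0,1]]' 40
```

```text
t: 13.85
position: [0.368, 0.3518, 0.1531]
tcp_rot: [-0.001, -0.24, 0.971, -0.0]
contact_force: [1.3, 7.0, -8.3]
width: 0.0138
grip_force: 40.0
```

```bash
python3 -m creep '[[0.0053,0.0028,0.009,0,1],[0.0111,0.0059,0.0176,0,1],[0.0173,0.0092,0.0258,0,1],[0.0241,0.0128,0.0334,0,1],[0.0313,0.0166,0.0406,0,1],[0.0388,0.0205,0.0471,0,1],[0.0468,0.0248,0.0532,0,1],[0.055,0.0291,0.0586,0,1]]'
python3 -m creep '[[0,0,0,0,1],[0,0,0,0,1],[0,0,0,0,1],[0,0,0,0,1]]'
python3 - <<'E'
from m import *
cs=robot.camera("scene"); ct=robot.camera("top")
z=lambda c,b:cv2.resize(c["img"][b[1]:b[3],b[0]:b[2]],None,fx=5,fy=5,interpolation=cv2.INTER_CUBIC)
cv2.imwrite("pics/crop7.png",np.hstack([z(cs,(160,90,240,190)),z(cs,(215,120,285,220))])[...,::-1])
P=cloud(cs); h=cv2.cvtColor(cs["img"],cv2.COLOR_RGB2HSV).astype(int)
m=(h[...,0]>95)&(h[...,0]<125)&(h[...,1]>120)&(h[...,2]>50)
e=np.array([np.cos(np.radians(27.9)),np.sin(np.radians(27.9))]); hg=np.array([.4925,.416])
q=P[m]; q=q[(abs(q[:,0]-.43)<.12)&(abs(q[:,1]-.38)<.14)&(q[:,2]>.09)&(q[:,2]<.3)]
u=(q[:,:2]-hg)@e; print(len(q),"lid pts u,z", np.percentile(u,[2,50,98]).round(3),np.percentile(q[:,2],[2,50,98]).round(3)); k=np.polyfit(u,q[:,2],1); print("slope deg",np.degrees(np.arctan(k[0])))
s=robot.state(); print(s["position"],s["contact_force"],s["width"],s["grip_force"])
E
```

```text
t: 14.52
position: [0.4226, 0.3808, 0.2108]
tcp_rot: [-0.002, -0.24, 0.971, -0.0]
contact_force: [-3.4, 4.1, -10.9]
width: 0.0135
grip_force: 40.0
t: 14.85
position: [0.4229, 0.3809, 0.211]
tcp_rot: [-0.001, -0.24, 0.971, -0.0]
contact_force: [-1.8, 5.4, -6.5]
width: 0.0139
grip_force: 40.0
273 lid pts u,z [-0.074 -0.046 -0.005] [0.092 0.161 0.203]
slope deg -58.53718516749648
[0.42288311 0.38092686 0.21098768] [-0.09188893  4.91849688 -6.69155037] 0.013482304386938928 39.99754483345896
```

View pics/crop7.png

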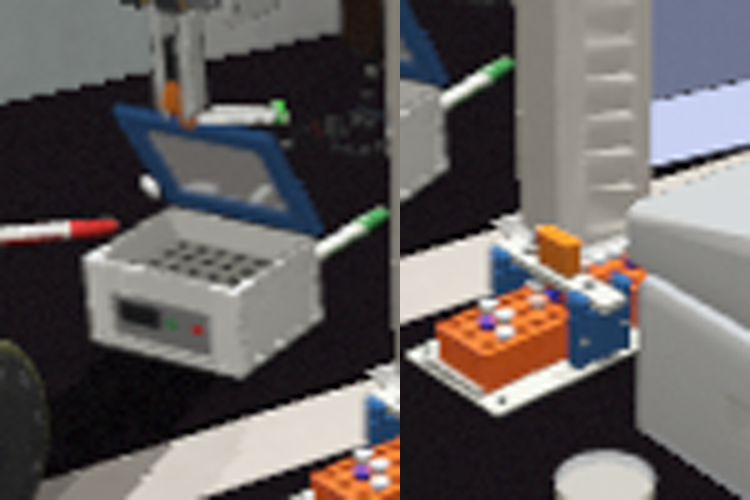

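The lid stands at about 59°, held by the tab, and the bar and rack are in place. Handing in.

```bash
python3 -c "
from cell import robot
print(robot.close_job())"
```

```text
the job is handed in; nothing more can be done
None
```

I handed the job in, but it returned no verdict: the bar lies let go in both notches, grip up and about 2 mm off centre lengthwise, and the lid is held by its tab at about 59° open.

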